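# Pin the filler's lift-arm hub to its stub shaft and lock the linchpin

### The arm

A 7-joint arm with a two-finger parallel gripper is mounted at the origin on the work surface. World frame = base frame: x ahead of the robot, y to its left, z up, the work surface at z = 0. Lengths are in mm, angles in rad, forces in N, time in s.
With the tool pointing down it reaches from about 400 to 875 mm from the base axis. Payload 4.4 kg.
Tool frame: the origin (TCP) lies at the very end of the fingers, on their centre line; the grasp point (between the pads) lies ctrl.grip_point_offset behind it (ctrl.grip_point_offset is the distance from the TCP to the grasp point, in mm); z points along the fingers, y is the line along which they close (so a half turn about z gives the same grasp; the last joint's range is limited). The gripper opens to 85 mm and grips with 20 to 120 N. Pads are 22 mm wide; open, the fingers measure 114 mm over their backs; the gripper's body (76 mm by 85 mm) begins 54 mm behind the grasp point. The pads swing forward as they close: fully open they stand 13 mm farther back than shut.
Start: joints at [1.251, 0.628, 0.038, 1.517, -0.027, 0.996, -0.02], TCP at [163.232, -629.184, 231.313] pointing down, gripper open.
Joint ranges: [-3.06, 3.06], [-0.37, 2.12], [-1.25, 1.32], [0.18, 2.47], [-1.1, 4.24], [0.23, 1.98], [-2.94, 2.94]. Speed limits (rad/s): [2.57, 2.57, 3.14, 3.14, 3.14, 3.14, 3.14].

### API

Orientations are given as [roll, pitch, yaw] about the fixed x, y, z axes, in that order (R = Rz(yaw) Ry(pitch) Rx(roll)).
In Python, from cell import read_state, cams, ctrl, models gives the robot as it stands. The module is installed in compiled form; this text tells all that it offers.
- The arm moves only by the shell command python3 -m creep 'ROWS'. ROWS is a JSON object with one list for each field, all of the same length, 1 to 12, a row being the entries at one place: dx, dy, dz (the shift in shares of the most that a row can go, 1 being 50 mm), wx, wy, wz (a rotation vector in parts of the range, where 1.0 means 4 rad), aperture (the finger opening in mm); each row shifts and turns the commanded pose from where the row before left it, along the tool's axes as they then stand; what a row does not reach is not made up. A row lasts 1/10 s, in which the tool goes at most 50 mm and 0.15 rad, less where a joint would pass 70% of its speed; a pose out of reach is approached as far as the arm can. The fingers move at their own pace and stop on an object; the grip force is fixed at half the most. Time passes only in rows, so rows that do not move let the fingers close. It prints the time, the measured TCP pose, the force, the opening and the grip force at its end. Shift and turn numbers lie between -1 and 1, and a call with a number outside is refused. Input that does not fit is refused with a message, and nothing moves.
- read_state(): the state, without advancing time (a new reading comes with each control period).
- cams.get_image(name): name is "scene" or "top"; returns (picture, depth): 480x640x3 uint8, blue, green, red; 480x640 float32, mm along the optical axis (not along the pixel's ray), 0 where there is no reading.
- cams.calibration(name): a dict with "fx", "fy", "cx", "cy" (pixels), "k1" (the pictures are not rectified: a ray, as slopes to the right and down, at radius r is drawn at 1 + k1 r^2 times it, then the intrinsics apply), "rvec" (rotation vector, rad) and "tvec" (3), from world to camera coordinates, as OpenCV has them. Camera axes: x right, y down, z forward; pixel columns grow to the right and rows downward; lengths in mm; the calibration is good to about 2 mm. A picture is of the moment at which its call begins. calibration takes no time and is no camera call.
- ctrl.finish_job(): hands the job in; it is judged then, once.
Trained networks look in the newest picture that a camera, given by its name, has taken for a name from the list of things; names that differ only in an ending like _2 or _b are one class to them, and where a whole thing is asked for, a point or a joint stands for the part that bears it (a point fixed in the world has none). Each returns a list of dicts, best first, with "confidence" (0 to 1); they miss things now and then, are a little off and sometimes report something else, mostly with a low value. They report only what shows in the picture. A call takes as long as a camera call.
- models.search_frame(thing, camera): "extent" ([left, top, right, bottom] in pixels, round what is visible of it).
- models.mark_of(thing, camera): "position" ([column, row] in pixels: a listed point, or the origin of a listed thing).
The state is a dict: "clock": time; "qpos": joint angles; "qd": joint speeds; "tau": joint torques, N m; "eef_pos": TCP position; "tool_rot": TCP orientation; "force": force on the tool from outside, world axes, zero at the start; "torque": the same for the moment, N m; "width": finger opening in mm; "gripper_force": force on a finger pad.
Only numpy, scipy, OpenCV 4.12 (cv2) and the standard library are available. Lean on these libraries where they do the work, as an engineer would, in place of code of your own. Each camera call takes 0.05 s, during which the arm holds its last target. There are 200 camera calls.

### The job

The bottle filler's lift-arm hub has crept out on its stub shaft: stand the yellow-headed linchpin from the grey rack in the hub's hole, red ring facing away from the pillar, press lightly and draw the hub back towards the pillar until the pin finds the shaft's hidden hole, then ease it down until its head sits on the hub, without ramming it. Then swing the sprung ring down past the hub's free end and over the pin's lower tip until it snaps behind it, and let go. Leave everything else on the bench where it is.

Things in the scene. Friction and masses are not known exactly. Their poses are not given: they have to be found in the camera images.
- linchpin: Linchpin standing upright in the rack. Origin: centre of the underside of its head (the shoulder); z up along the pin, x the way its open ring points. Head: yellow block 14 (x) x 16 (y) x 30 mm high, can be gripped across either pair of faces. Steel shank 10 mm in diameter, 52 mm long below the head, its blunt end rounded over the last 3 mm (3 mm radius). About 150 g in all.
- pin_tip (a point): Lower end of the shank, on the pin's axis, 52 mm below the shoulder.
- ring_hinge (a point): Middle of the ring's hinge, in the head on the pin's axis, 8 mm above the shoulder. The hinge axis is the pin's y; the ring's wires leave the head there to both sides, below the place to grip. Red ring: 5 mm wire, 73 mm wide, its two side limbs 34 mm either side of the pin's axis (straight from 14 to 48 mm from the hinge axis), joined by the far bow.
- ring (a joint): Ring angle about the hinge (rad). 0: open on its stop, the ring leaning 0.61 rad below level on the pin's +x side. Grows as it swings down to the tip; 0.96: in line with the pin; snapped over, resting behind the tip: about 1.0 to 1.05; stop at 1.22. A light spring (under 0.04 N m) swings it back to 0 unless snapped over.
- ring_end (a point): Middle of the ring's far bow, 60.5 mm from the hinge axis; it is sprung and gives outward up to 6 mm (5 N, then 1 N/mm); it stretches 2 mm to pass the tip, for a push of 3 to 15 N on the side limbs (a finger rubbing on the bow hinders the stretch). E.g. fingers 55 mm apart astride the hub push both limbs, their tips' inner lower edges following an arc 44 mm round the hinge, towards the pillar.
- bracket: Bracket fixed to the bench. Origin: on the bench under the shaft; z up, x out along the shaft to its free end. Blue pillar 60 x 60 x 118 mm centred at x = -85 mm. The steel stub shaft (24 mm wide, 12 mm high, top 107 mm above the bench) is hidden in the hub, and so is its vertical 12 mm cross hole, 95 to 107 mm above the bench, somewhere between x = -6 and 6 mm (y = 0): no reading shows it.
- hub_mouth (a point): Centre of the mouth of the hub's 13 mm through hole, 115 mm above the bench; moves with the hub. The hub has crept out: this hole starts 2.5 to 15.5 mm farther out (bracket's +x) than the shaft's. A pin put in it lands on solid shaft 8 mm down; pressed lightly and moved towards the pillar it carries the hub along (2.5 N of friction) until it drops into the shaft's hole.
- hub_arm (a point): Centre of the white roller (32 mm) at the end of the lift arm, a 10 mm flat bar that sticks out of the hub to the bracket's +y, 34 mm behind the hub's hole. The hub is an aluminium square tube round the shaft, closed in front: 34 mm wide, 28 mm high, walls 6 mm above and below, its front face 28 mm beyond its hole along the bracket's x. Pin seated: shoulder on its top, tip 24 mm below it.
- rack: Grey rack fixed on the bench: 40 x 40 x 60 mm block (on a thin foot) with the 13 mm hole, 57 mm deep, that holds the linchpin; origin under the hole at bench height. The pin's shoulder rests on its top.
- bottle_a: Full yellow bottle, 68 mm across, 230 mm high, origin under its foot; leave alone.
- bottle_b: Full yellow bottle, 68 mm across, 230 mm high, origin under its foot; leave alone.
- jar: Green jar 72 mm across, 90 mm high, origin under its foot; leave alone.
- cap_tub: Blue open tub 72 mm across, 50 mm high, origin under its foot; leave alone.
- bowl: Steel bowl 150 mm across, 60 mm high, origin under its foot; leave alone.
- wrench: Steel wrench 180 mm long lying flat, origin under its middle; leave alone.
- plain_pin: Plain steel pin without ring, 78 mm long, 12 mm thick, lying flat, origin under its middle; not the one to use, leave alone.

How it is judged:
By the outcome, as a careful person would: the job done as asked, in the order asked, and still so for the second after the job is handed in, with the robot touching nothing.
It also fails if it takes over 72 s, if anything falls off the work surface, if the arm or the gripper's body presses on something with over 40 N, if the wrist force passes 120 N, or if a joint passes its speed limit or range.

## Working session

There is one attempt and no reset: what is moved stays moved. The work goes in short steps, Python scripts to look and compute and a shell command to move; the robot and the scene stay as the last step left them, time stands still between calls to the robot, and variables do not carry over. Pictures are saved under pics/ and viewed, at most 10 in all, crops included, and the job is handed in when it is done.

```bash
mkdir -p pics; cat > h.py <<'E'
import numpy as np, cv2
from cell import read_state, cams, ctrl, models
from scipy.spatial.transform import Rotation as Rn
def cal(n):
    c=cams.calibration(n); R=cv2.Rodrigues(np.array(c["rvec"],float))[0]; t=np.array(c["tvec"],float).ravel(); return c,R,t
def ray(n,px):
    c,R,t=cal(n); d=np.array([(px[0]-c["cx"])/c["fx"],(px[1]-c["cy"])/c["fy"]]); u=d.copy()
    for _ in range(20): u=d/(1+c["k1"]*(u@u))
    return -R.T@t, R.T@np.array([u[0],u[1],1.0])
def atz(n,px,z):
    o,d=ray(n,px); return o+d*(z-o[2])/d[2]
def atd(n,px,dep):
    o,d=ray(n,px); return o+d*dep
def proj(n,p):
    c,R,t=cal(n); q=R@np.array(p,float)+t; u=q[:2]/q[2]; u=u*(1+c["k1"]*(u@u)); return u*[c["fx"],c["fy"]]+[c["cx"],c["cy"]]
def tri(a,b):
    # two (cam,px) -> midpoint, gap
    o1,d1=ray(*a);o2,d2=ray(*b);A=np.stack([d1,-d2],1);s=np.linalg.lstsq(A,o2-o1,rcond=None)[0]
    p,q=o1+s[0]*d1,o2+s[1]*d2; return (p+q)/2,np.linalg.norm(p-q)
E
python3 - <<'E'
from h import *
np.set_printoptions(precision=1,suppress=True)
ims={n:cams.get_image(n) for n in("scene","top")}
for n in ims: cv2.imwrite(f"pics/{n}0.png",ims[n][0]); print(n,(-cal(n)[1].T@cal(n)[2]), cams.calibration(n)["fx"])
for th in["linchpin","ring_hinge","ring_end","hub_mouth","hub_arm","bracket","rack","pin_tip"]:
    m={}
    for n in ims:
        r=models.mark_of(th,n)[:2]; m[n]=r
        print(th,n,[(np.round(x["position"],1),round(x["confidence"],2)) for x in r])
    if m["scene"] and m["top"]: print("   ",*tri(("scene",m["scene"][0]["position"]),("top",m["top"][0]["position"])))
print(ctrl.grip_point_offset, read_state())
E
```

```text
scene [1072.2 -388.5 1121. ] 543.0005451870684
top [ 400.3   21.1 1521.1] 576.2234062033363
linchpin scene [(array([229.8, 262.6]), 0.75)]
linchpin top [(array([403.5, 273.9]), 0.69)]
    [ 427.7 -190.8   48.5] 4.034838236146067
ring_hinge scene [(array([228.3, 262.1]), 0.5)]
ring_hinge top [(array([405.6, 270.8]), 0.47)]
    [ 434.7 -195.    64.2] 1.7796618600357563
ring_end scene []
ring_end top [(array([405. , 289.7]), 0.4)]
hub_mouth scene [(array([392.1, 225.1]), 0.73)]
hub_mouth top [(array([265.3, 206.3]), 0.92)]
    [589.2 151.2 126.4] 7.344014723916066
hub_arm scene [(array([435.4, 248.3]), 0.94)]
hub_arm top [(array([241.1, 173.2]), 0.76), (array([155.4, 277.4]), 0.63)]
    [677.2 214.9  90.8] 10.348527229804581
bracket scene [(array([390.8, 252. ]), 0.71)]
bracket top [(array([264.7, 216.3]), 0.61)]
    [583.2 168.8 -10.3] 0.2678445750265892
rack scene [(array([235.7, 275.5]), 0.57)]
rack top [(array([401.2, 271.9]), 0.58), (array([158.5, 275.4]), 0.28)]
    [ 435.3 -189.4   -1.4] 9.911934409248392
pin_tip scene [(array([438.9, 245.7]), 0.67), (array([253. , 339.5]), 0.62)]
pin_tip top [(array([485.3, 228.5]), 0.32)]
    [ 672.9 -154.1  568.9] 414.0580614324985
18.700000000000003 {'clock': 0.9, 'qpos': array([ 1.3,  0.6,  0. ,  1.5, -0. ,  1. , -0. ]), 'qd': array([-0.,  0.,  0., -0., -0.,  0.,  0.]), 'tau': array([  0. , -56.3,   1.2, -19.4,   0. ,   0. ,  -0. ]), 'eef_pos': array([ 163.2, -629.2,  231.3]), 'tool_rot': array([ 3.1, -0. ,  0.3]), 'force': array([-0.3,  0.3,  0. ]), 'torque': array([ 0.,  0., -0.]), 'gripper_force': 0.0, 'width': 85.61279087897952}
```

```bash
python3 - <<'E'
import cv2
a=cv2.imread("pics/scene0.png");b=cv2.imread("pics/top0.png")
def up(i,x,y,w,h): return cv2.resize(i[y:y+h,x:x+w],(800,600),interpolation=cv2.INTER_CUBIC)
cv2.imwrite("pics/b_up.png",up(b,200,130,260,195))
cv2.imwrite("pics/a_up.png",up(a,170,150,320,240))
E
```

```text
(no output)
```

View pics/b_up.png

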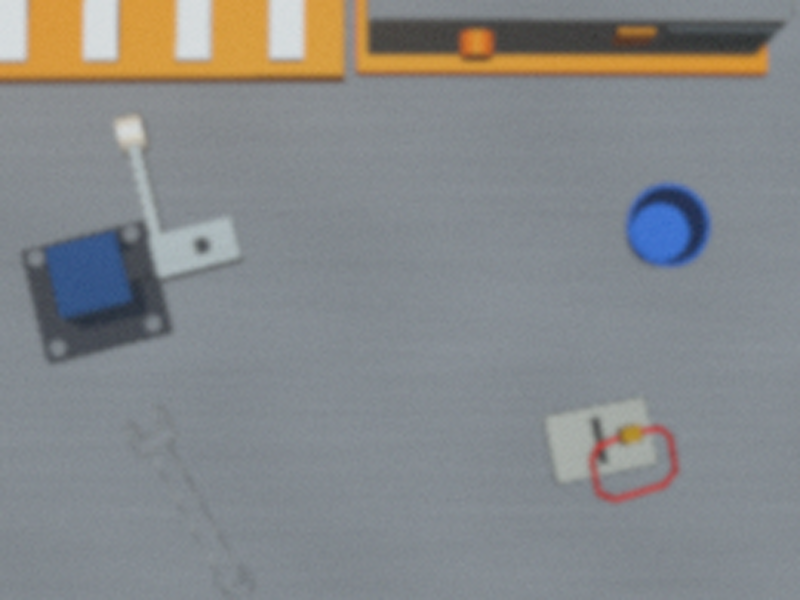

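View pics/a_up.png

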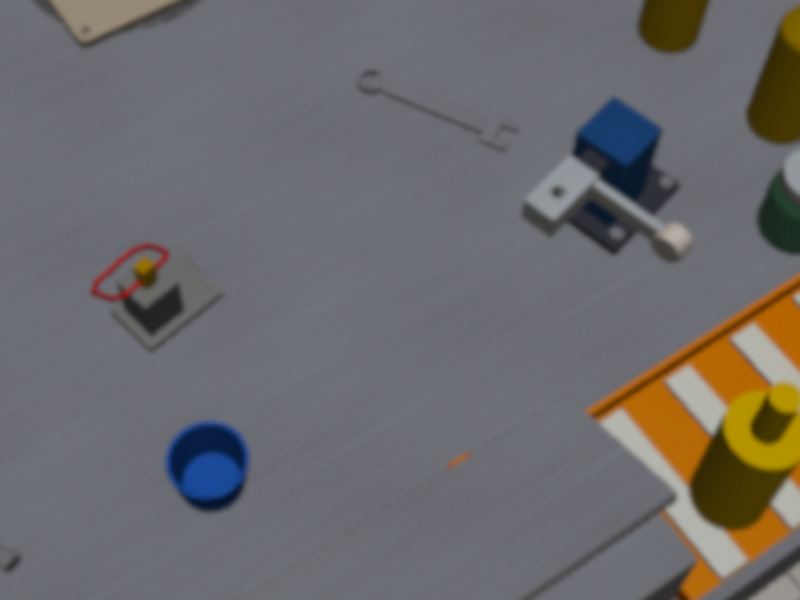

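View pics/scene0.png

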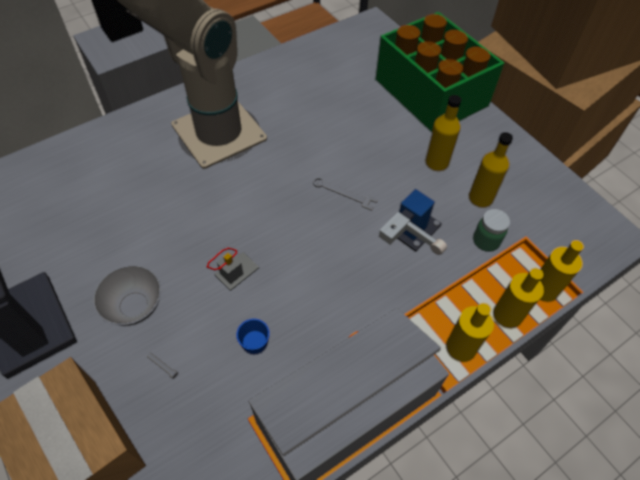

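The scene view shows the rack with the pin at about (230,262), its ring pointing left. The hub hole is at (392,225) and the blue pillar lies behind it. In the top view the hub hole is at about (265.6,209.6) and the pin head at about (404.8,271), with the ring pointing image-down and slightly right. Next I refine these positions.

```bash
cat >> h.py <<'E'
def cloud(n,dep):
    c,R,t=cal(n); v,u=np.nonzero(dep>0)
    und=cv2.undistortPoints(np.stack([u,v],1).astype(float)[:,None],np.array([[c["fx"],0,c["cx"]],[0,c["fy"],c["cy"]],[0,0,1]]),np.array([c["k1"],0,0,0,0]))[:,0]
    return u,v,(np.c_[und,np.ones(len(u))]*dep[v,u][:,None]-t)@R
E
python3 - <<'E'
from h import *
np.set_printoptions(precision=2,suppress=True)
for n in("top","scene"):
    L=[cams.get_image(n) for _ in range(5)]
    im=np.mean([l[0] for l in L],0); dep=np.median([l[1] for l in L],0).astype(np.float32)
    np.savez(f"avg_{n}.npz",im=im,dep=dep)
    u,v,P=cloud(n,dep); b,g,r=im[v,u].T
    near=lambda x,y,d:(np.hypot(P[:,0]-x,P[:,1]-y)<d)
    print(n,"bench z",np.median(P[near(500,0,40)][:,2]))
    m=near(589,151,75)&(P[:,2]>108)&(P[:,2]<122)&(b<1.35*r)  # hub top
    print("hubtop",m.sum(),np.median(P[m][:,2]),cv2.minAreaRect(P[m][:,:2].astype(np.float32)))
    pil=near(580,230,80)&(P[:,2]>105)&(b>1.6*r)
    print("pillar",pil.sum(),np.median(P[pil][:,2]),cv2.minAreaRect(P[pil][:,:2].astype(np.float32)))
    y=near(430,-193,60)&(r>1.8*b)&(g>0.5*r)
    print("head px",y.sum(),u[y].mean(),v[y].mean(),P[y].mean(0))
    rd=near(430,-193,110)&(r>1.5*g)&(r>1.5*b)
    print("ring px",rd.sum(),u[rd].mean(),v[rd].mean(),P[rd].mean(0))
    if n=="top":
        # dark hole in hub
        x0,y0=250,195; c=im[y0:y0+32,x0:x0+32].mean(2)
        w=np.clip(110-c[8:22,8:24],0,None); yy,xx=np.mgrid[8:22,8:24]
        hp=((xx*w).sum()/w.sum()+x0,(yy*w).sum()/w.sum()+y0); print("hole",hp,atz(n,hp,115),c[8:22,8:24].min(),np.median(c[8:22,8:24]))
        print("head at 90",atz(n,(u[y].mean(),v[y].mean()),90))
    for th in("bottle_a","jar"):
        r_=models.mark_of(th,n); print(th,[(atz(n,q["position"],0)[:2],round(q["confidence"],2)) for q in r_][:4])
    for th in ("ring_end","hub_mouth","ring_hinge"):
        r_=models.mark_of(th,n); print(th,[(q["position"],q["confidence"]) for q in r_][:1])
E
```

```text
top bench z -1.2167005156497954
hubtop 459 113.57328971190032 ((590.0873413085938, 174.392578125), (101.97647857666016, 69.48533630371094), 61.368099212646484)
pillar 600 116.89010435390298 ((561.9268798828125, 246.215087890625), (59.97412109375, 60.6878547668457), 13.886889457702637)
head px 57 404.7368421052632 275.87719298245617 [ 421.1  -192.91   68.02]
ring px 117 405.7692307692308 281.38461538461536 [ 407.37 -198.44   47.45]
hole (np.float64(265.20802469135805), np.float64(209.2679012345679)) [585.54 155.46 115.  ] 86.06666666666666 178.83333333333331
head at 90 [ 421.04 -189.64   90.  ]
bottle_a [(array([430.03, 451.96]), 0.98), (array([586.42, 465.67]), 0.82)]
jar [(array([695.  , 396.43]), 0.82), (array([ 436.85, -199.25]), 0.63)]
ring_end [([405.8, 288.9], 0.55)]
hub_mouth [([264.9, 208.0], 0.88)]
ring_hinge [([403.1, 270.9], 0.7)]
scene bench z 1.1044875555233293
hubtop 533 115.52795961571576 ((598.7656860351562, 165.39085388183594), (90.72160339355469, 84.12410736083984), 81.32300567626953)
pillar 580 118.78344546583914 ((564.3087158203125, 242.3905029296875), (59.3585090637207, 59.73268127441406), 13.842597961425781)
head px 89 226.25842696629215 258.40449438202245 [ 432.32 -196.06   78.01]
ring px 161 220.88819875776397 258.67080745341616 [ 409.06 -201.57   50.39]
bottle_a [(array([586.33, 451.57]), 0.87), (array([429.08, 452.53]), 0.78)]
jar [(array([695.63, 379.47]), 0.81), (array([585.08, 464.94]), 0.42)]
ring_end [([214.4, 255.2], 0.59)]
hub_mouth [([396.0, 224.2], 0.81)]
ring_hinge [([227.6, 258.3], 0.75)]
```

```bash
cat > fit.py <<'E'
from h import *
from scipy.optimize import least_squares
from scipy.interpolate import interp1d
np.set_printoptions(precision=2,suppress=True)
def rc():
    k=np.array([[0,8],[0,20],[4,30],[14,34],[48,34],[57,30],[60.5,20],[60.5,0]],float)
    k=np.r_[k,k[::-1]*[1,-1]]; s=np.r_[0,np.cumsum(np.linalg.norm(np.diff(k,axis=0),axis=1))+1e-6*np.arange(1,len(k))]
    return interp1d(s,k,axis=0)(np.linspace(0,s[-1],150))
C=rc()
def ringpts(x,y,yaw,zs,lean=0.61):
    q=np.c_[C[:,0]*np.cos(lean),C[:,1],8-C[:,0]*np.sin(lean)]
    c,s=np.cos(yaw),np.sin(yaw); return q@np.array([[c,-s,0],[s,c,0],[0,0,1]]).T+[x,y,zs]
if __name__=="__main__":
  for n in("top","scene"):
    im=np.load(f"avg_{n}.npz")["im"].astype(np.float32); b,g,r=im.transpose(2,0,1)
    v,u=np.nonzero((r>g*1.5)&(r>b*1.4)&(r>50)); c0=proj(n,(425,-195,60)); k=np.hypot(u-c0[0],v-c0[1])<45; red=np.c_[u,v][k]
    w=np.clip(np.minimum(r,g)-1.35*b,0,None)*(g>0.55*r); yy,xx=np.mgrid[:480,:640]; w=w*(np.hypot(xx-c0[0],yy-c0[1])<30)
    hc=np.array([(xx*w).sum(),(yy*w).sum()])/w.sum()
    def f(p):
        pr=np.array([proj(n,q) for q in ringpts(*p,60)])
        d=np.linalg.norm(red[:,None]-pr[None],axis=2); 
        return np.r_[d.min(1),0.5*d.min(0)]
    best=min((least_squares(f,[430,-193,a],loss="soft_l1",f_scale=1.5,x_scale=[10,10,.3]) for a in(-2.9,2.9,-2.5)),key=lambda s:s.cost)
    print(n,len(red),best.x,best.cost/len(red),"head px",hc,"->z78",atz(n,hc,78)[:2], "z88",atz(n,hc,88)[:2])
    print("   hub hole proj of guess",proj(n,(585.5,155.5,115)))
    x0,y0=np.round(proj(n,(587,153.5,115))).astype(int); c=im[y0-5:y0+6,x0-5:x0+6].mean(2)
    ww=np.clip(np.median(c)-15-c,0,None);yy,xx=np.mgrid[-5:6,-5:6]; hp=((xx*ww).sum()/ww.sum()+x0,(yy*ww).sum()/ww.sum()+y0); print("   hole",hp,atz(n,hp,115)[:2]); print(c.astype(int))
E
python3 fit.py
```

```text
Traceback (most recent call last):
  File "fit.py", line 23, in <module>
    best=min((least_squares(f,[430,-193,a],loss="soft_l1",f_scale=1.5,x_scale=[10,10,.3]) for a in(-2.9,2.9,-2.5)),key=lambda s:s.cost)
  File "fit.py", line 23, in <genexpr>
    best=min((least_squares(f,[430,-193,a],loss="soft_l1",f_scale=1.5,x_scale=[10,10,.3]) for a in(-2.9,2.9,-2.5)),key=lambda s:s.cost)
              ~~~~~~~~~~~~~^^^^^^^^^^^^^^^^^^^^^^^^^^^^^^^^^^^^^^^^^^^^^^^^^^^^^^^^^^^^^^
  File "fit.py", line 20, in f
    pr=np.array([proj(n,q) for q in ringpts(*p,60)])
                 ~~~~^^^^^
  File "h.py", line 15, in proj
    c,R,t=cal(n); q=R@np.array(p,float)+t; u=q[:2]/q[2]; u=u*(1+c["k1"]*(u@u)); return u*[c["fx"],c["fy"]]+[c["cx"],c["cy"]]
          ~~~^^^
  File "h.py", line 5, in cal
    c=cams.calibration(n); R=cv2.Rodrigues(np.array(c["rvec"],float))[0]; t=np.array(c["tvec"],float).ravel(); return c,R,t
ValueError: time passes only in moves, steps and waits
```

```bash
sed -i 's/^def cal(n):/from functools import lru_cache\n@lru_cache(None)\ndef cal(n):/' h.py; python3 fit.py
```

```text
top 132 [ 433.86 -190.97    3.41] 0.24483566163460904 head px [404.67 270.69] ->z78 [ 434.24 -191.4 ] z88 [ 434.01 -189.93]
   hub hole proj of guess [265.19 209.28]
   hole (np.float64(265.21438337564217), np.float64(209.35473637213937)) [585.33 155.45]
[[172 176 179 179 182 182 181 181 182 183 182]
 [181 181 181 180 179 179 182 183 182 182 183]
 [182 179 175 169 166 167 173 178 181 181 181]
 [180 172 160 143 134 138 155 170 179 181 181]
 [178 163 138 111 100 107 132 159 176 181 182]
 [175 159 129  98  86  90 117 151 173 181 181]
 [178 165 139 106  89  93 118 149 172 179 179]
 [179 171 150 124 109 116 136 158 173 178 179]
 [178 174 164 149 142 150 160 172 177 179 179]
 [178 178 174 170 169 170 175 178 178 178 178]
 [179 179 179 179 179 179 179 177 175 171 165]]
scene 175 [ 432.72 -192.62   -2.85] 0.3068200416009244 head px [227.53 257.42] ->z78 [ 431.64 -192.36] z88 [ 437.78 -194.24]
   hub hole proj of guess [393.61 225.95]
   hole (np.float64(392.9810378036511), np.float64(226.75058211254134)) [586.47 152.94]
[[146 150 151 149 148 148 148 149 150 151 151]
 [150 150 148 144 140 140 144 148 150 151 151]
 [150 147 140 128 119 120 128 138 146 150 151]
 [148 142 127 105  90  90 103 121 138 148 151]
 [147 138 117  88  69  75  92 111 131 146 151]
 [147 140 121  92  73  79 100 119 134 146 151]
 [148 146 135 116 100  98 112 129 141 149 151]
 [150 150 146 138 129 127 133 141 148 150 147]
 [152 151 150 147 144 143 146 149 150 147 136]
 [152 151 151 150 149 149 150 151 147 136 117]
 [151 151 151 151 151 152 151 147 136 117  94]]
```

Careful with the scale: shifts go in shares of 50 mm and turns go in shares of 4 rad. That gives: 40 mm is 0.8, 20 mm is 0.4.

```bash
python3 -m creep '{"dx": [0.4],"dy": [0.8],"dz": [-0.2],"wx": [0],"wy": [0],"wz": [0],"aperture": [85]}'
```

```text
clock: 2.0
eef_pos: [186.0, -656.8, 238.5]
tool_rot: [-3.127, 0.004, 0.248]
force: [-0.1, -1.6, 0.2]
width: 85.1
gripper_force: 0.0
```

```bash
cat >> h.py <<'E'
def delta(pos,rpy):
    s=read_state(); R0=Rn.from_euler("xyz",s["tool_rot"]); R1=Rn.from_euler("xyz",rpy)
    d=R0.inv().apply(np.array(pos)-s["eef_pos"]); r=(R0.inv()*R1).as_rotvec()
    np.set_printoptions(precision=3,suppress=True)
    print("t",s["clock"],"pos",s["eef_pos"],"rot",s["tool_rot"],"| d",d,"r",r,"F",s["force"],"w",s["width"])
E
python3 -m creep '{"dx": [0,0],"dy": [0,0],"dz": [0,0],"wx": [0,0],"wy": [0,0],"wz": [0,0],"aperture": [85,85]}'
python3 -c "
from h import *
delta([433.4,-191.9,190],[np.pi,0,0.28])"
```

```text
clock: 2.2
eef_pos: [193.7, -663.2, 241.1]
tool_rot: [3.141, -0.0, 0.255]
force: [0.1, 0.3, -0.8]
width: 85.0
gripper_force: 0.0
t 2.2 pos [ 193.671 -663.224  241.127] rot [ 3.141 -0.     0.255] | d [ 350.927 -395.568   51.06 ] r [ 0.001 -0.    -0.025] F [ 0.081  0.28  -0.841] w 84.97547057219167
```

Scaled: -36 mm is -0.72, 4.6 mm is 0.092, -0.025 rad is -0.0063.

```bash
python3 -m creep '{"dx": [0.638,0.64,0.64,0.64,0.64,0.64,0.64,0.64,0.64,0.64,0.62],"dy": [-0.72,-0.72,-0.72,-0.72,-0.72,-0.72,-0.72,-0.72,-0.72,-0.72,-0.712],"dz": [0.092,0.092,0.092,0.092,0.092,0.092,0.092,0.092,0.092,0.092,0.1],"wx": [0,0,0,0,0,0,0,0,0,0,0],"wy": [0,0,0,0,0,0,0,0,0,0,0],"wz": [-0.0063,0,0,0,0,0,0,0,0,0,0],"aperture": [85,85,85,85,85,85,85,85,85,85,85]}' && python3 -m creep '{"dx": [0,0,0,0],"dy": [0,0,0,0],"dz": [0,0,0,0],"wx": [0,0,0,0],"wy": [0,0,0,0],"wz": [0,0,0,0],"aperture": [50,50,50,50]}'
python3 - <<'E'
from h import *
delta([433.4,-191.9,75.5],[np.pi,0,0.28])
E
```

```text
clock: 3.3
eef_pos: [422.1, -185.1, 190.5]
tool_rot: [3.141, -0.0, 0.278]
force: [1.9, -0.7, 0.0]
width: 84.8
gripper_force: 0.0
clock: 3.7
eef_pos: [421.3, -188.3, 190.5]
tool_rot: [3.141, 0.0, 0.275]
force: [-0.7, -0.1, 0.0]
width: 50.4
gripper_force: 0.0
t 3.7 pos [ 421.327 -188.285  190.517] rot [3.141 0.    0.275] | d [ 10.662   6.673 115.019] r [ 0.001  0.    -0.005] F [-0.745 -0.142  0.012] w 50.43326532244374
```

Scaled: 35 mm is 0.7, 30 mm is 0.6, -0.005 rad is -0.0013.

```bash
python3 -m creep '{"dx": [0.1,0.114,0,0,0,0,0,0],"dy": [0.06,0.074,0,0,0,0,0,0],"dz": [0.4,0.6,0.7,0.5,0.12,0,0,0],"wx": [0,0,0,0,0,0,0,0],"wy": [0,0,0,0,0,0,0,0],"wz": [-0.0013,0,0,0,0,0,0,0],"aperture": [50,50,50,50,50,50,50,50]}'
python3 - <<'E'
from h import *
delta([433.4,-191.9,74.5],[np.pi,0,0.28])
i=cams.get_image("scene")[0]; x,y=proj("scene",(433,-192,90)).astype(int)
cv2.imwrite("pics/g1.png",cv2.resize(i[y-60:y+60,x-80:x+80],(640,480),interpolation=cv2.INTER_CUBIC))
E
```

```text
clock: 4.5
eef_pos: [435.2, -190.6, 75.6]
tool_rot: [3.14, -0.002, 0.283]
force: [0.2, 0.4, -0.6]
width: 49.9
gripper_force: 0.0
t 4.5 pos [ 435.18  -190.635   75.612] rot [ 3.14  -0.002  0.283] | d [-2.065  0.715  1.109] r [ 0.002 -0.002  0.003] F [ 0.248  0.372 -0.637] w 49.91510059813101
```

View pics/g1.png

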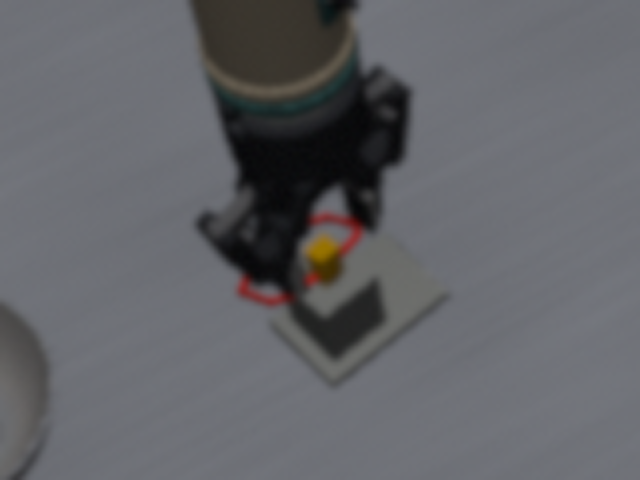

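Scaled: -2 mm is -0.04, 0.8 mm is 0.016.

```bash
python3 -m creep '{"dx": [-0.04,0,0,0,0,0,0,0],"dy": [0.014,0,0,0,0,0,0,0],"dz": [0.016,0,0,0,0,0,0,0],"wx": [0,0,0,0,0,0,0,0],"wy": [0,0,0,0,0,0,0,0],"wz": [0,0,0,0,0,0,0,0],"aperture": [40,30,22,10,5,5,5,5]}'
python3 - <<'E'
from h import *
delta([433.4,-191.9,74.5],[np.pi,0,0.28])
E
```

```text
clock: 5.35
eef_pos: [433.1, -191.9, 73.9]
tool_rot: [3.14, -0.001, 0.283]
force: [-0.5, -3.2, 5.3]
width: 14.1
gripper_force: 59.3
t 5.35 pos [ 433.101 -191.861   73.909] rot [ 3.14  -0.001  0.283] | d [ 0.276  0.121 -0.591] r [ 0.001 -0.001  0.003] F [-0.541 -3.199  5.275] w 14.102900446020126
```

Scaled: -40 mm is -0.8, -30 mm is -0.6.

```bash
python3 -m creep '{"dx": [0,0,0,0,0,0,0,0],"dy": [0,0,0,0,0,0,0,0],"dz": [-0.08,-0.3,-0.6,-0.8,-0.6,-0.2,0,0],"wx": [0,0,0,0,0,0,0,0],"wy": [0,0,0,0,0,0,0,0],"wz": [0,0,0,0,0,0,0,0],"aperture": [5,5,5,5,5,5,5,5]}'
python3 - <<'E'
from h import *
delta([585.9,154.2,203],[np.pi,0,-1.329+np.pi])
i=cams.get_image("scene")[0]; x,y=proj("scene",(433,-192,200)).astype(int)
cv2.imwrite("pics/g2.png",cv2.resize(i[y-60:y+60,x-80:x+80],(640,480),interpolation=cv2.INTER_CUBIC))
E
```

```text
clock: 6.15
eef_pos: [431.6, -190.6, 201.3]
tool_rot: [-3.14, 0.002, 0.284]
force: [-0.0, 0.3, -1.3]
width: 14.1
gripper_force: 59.3
t 6.15 pos [ 431.62  -190.557  201.286] rot [-3.14   0.002  0.284] | d [ 244.746 -287.68    -1.688] r [-0.003  0.    -1.528] F [-0.011  0.294 -1.26 ] w 14.087963056514948
```

View pics/g2.png

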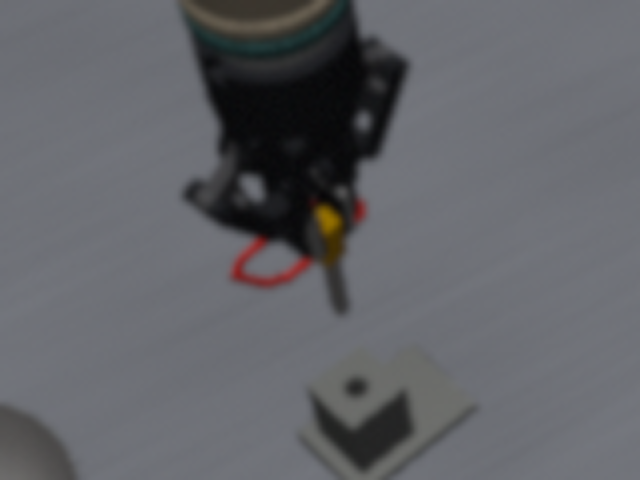

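Scaled: -2 mm is -0.04, -0.139 rad is -0.0348.

```bash
python3 -m creep '{"dx": [0,0,0,0,0,0,0,0,0,0,0,0],"dy": [0,0,0,0,0,0,0,0,0,0,0,0],"dz": [-0.04,0,0,0,0,0,0,0,0,0,0,0],"wx": [0,0,0,0,0,0,0,0,0,0,0,0],"wy": [0,0,0,0,0,0,0,0,0,0,0,0],"wz": [-0.0348,-0.0348,-0.0348,-0.0348,-0.0348,-0.0348,-0.0348,-0.0348,-0.0348,-0.0348,-0.0345,0],"aperture": [5,5,5,5,5,5,5,5,5,5,5,5]}'
python3 - <<'E'
from h import *
delta([585.9,154.2,203],[np.pi,0,-1.329+np.pi]); print(read_state()["qpos"])
E
```

```text
clock: 7.4
eef_pos: [431.6, -190.8, 202.8]
tool_rot: [-3.139, -0.003, 1.812]
force: [-0.9, 0.4, -2.1]
width: 14.6
gripper_force: 59.2
t 7.4 pos [ 431.576 -190.766  202.83 ] rot [-3.139 -0.003  1.812] | d [298.064 232.326   0.236] r [-0.002 -0.003 -0.   ] F [-0.924  0.436 -2.146] w 14.629128084772047
[ 0.658  0.445 -0.417  2.02   0.262  0.731  0.321]
```

Scaled: 37 mm is 0.74, 30 mm is 0.6.

```bash
python3 -m creep '{"dx": [0.4,0.74,0.74,0.74,0.74,0.74,0.74,0.6,0.4,0.12,0,0],"dy": [0.312,0.58,0.58,0.58,0.58,0.58,0.57,0.46,0.312,0.092,0,0],"dz": [0,0,0,0,0,0,0,0,0,0,0,0],"wx": [0,0,0,0,0,0,0,0,0,0,0,0],"wy": [0,0,0,0,0,0,0,0,0,0,0,0],"wz": [0,0,0,0,0,0,0,0,0,0,0,0],"aperture": [5,5,5,5,5,5,5,5,5,5,5,5]}'
python3 - <<'E'
from h import *
delta([585.9,154.2,203],[np.pi,0,-1.329+np.pi]); print(read_state()["qpos"])
for n in("scene","top"):
    L=np.mean([cams.get_image(n)[0] for _ in range(4)],0); np.save(f"hov_{n}.npy",L)
    x,y=proj(n,(586,154,140)).astype(int)
    cv2.imwrite(f"pics/hov_{n}.png",cv2.resize(L[y-38:y+37,x-50:x+50],(800,600),interpolation=cv2.INTER_CUBIC))
    for th in("pin_tip","hub_mouth"): print(n,th,[(q["position"],q["confidence"]) for q in models.mark_of(th,n)][:2])
    print("crop origin",x-50,y-38)
delta([585.9,154.2,203],[np.pi,0,-1.329+np.pi])
E
```

```text
clock: 8.6
eef_pos: [586.3, 151.5, 203.6]
tool_rot: [-3.139, 0.002, 1.809]
force: [-0.0, 0.2, -2.0]
width: 14.4
gripper_force: 59.2
t 8.6 pos [586.282 151.511 203.574] rot [-3.139  0.002  1.809] | d [2.704 0.265 0.569] r [-0.003  0.002 -0.003] F [-0.024  0.246 -2.023] w 14.449879786563947
[-0.057  0.62  -0.392  1.667  0.286  0.914 -0.321]
scene pin_tip [([393.6, 220.4], 0.85)]
scene hub_mouth [([394.0, 228.4], 0.84)]
crop origin 344 181
top pin_tip []
top hub_mouth [([183.5, 174.4], 0.56)]
crop origin 214 169
t 9.2 pos [587.127 153.516 204.611] rot [3.141 0.    1.812] | d [ 0.957 -1.029  1.611] r [ 0.     0.    -0.001] F [ 0.165 -0.687 -2.131] w 14.211292807217655[ WARN:0@3.297] global loadsave.cpp:1063 imwrite_ Unsupported depth image for selected encoder is fallbacked to CV_8U.
```

View pics/hov_scene.png

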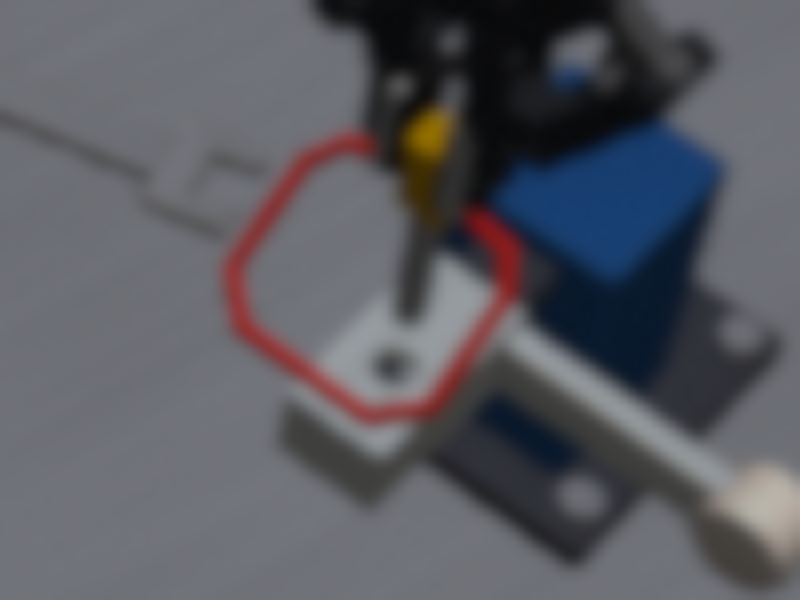

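```bash
python3 - <<'E'
from h import *
np.set_printoptions(precision=1,suppress=True)
s=read_state(); e=s["eef_pos"]; zt=e[2]-13.9-52; print(e,zt)
print("expected tip px",proj("scene",(e[0],e[1],zt)))
hole=atz("scene",(392.98,226.75),115)
for px in((395,219.9),(395,220.4),(393.6,220.4)): print(atz("scene",px,zt)-hole, "bracket xy", (lambda d:(d[0]*.2397-d[1]*.9708, d[0]*.9708+d[1]*.2397))(atz("scene",px,zt)-hole))
L=np.load("hov_scene.npy"); g=L.mean(2).astype(int); print(g[212:230,387:402])
E
```

```text
[587.1 153.5 204.6] 138.71079245936474
expected tip px [394.7 220.7]
[-0.8  2.5 23.7] bracket xy (np.float64(-2.6705981520540356), np.float64(-0.2118938212689251))
[ 0.2  1.7 23.7] bracket xy (np.float64(-1.5864632152095706), np.float64(0.6375450242434137))
[-1.5 -0.9 23.7] bracket xy (np.float64(0.559447426366503), np.float64(-1.6515371511344348))
[[115 116 116 116 117 114 104  82  59  50  55  67  72  63  49]
 [116 116 117 117 117 114 100  76  56  52  66  92 108 101  82]
 [117 117 118 118 117 112  97  72  53  54  75 108 131 132 116]
 [117 118 118 118 117 111  94  68  52  57  81 116 141 146 139]
 [118 118 118 118 118 112  93  66  52  60  88 122 144 151 149]
 [118 117 118 121 124 118  96  66  53  65  97 129 147 153 154]
 [117 118 122 129 135 126  97  65  54  71 105 135 150 154 154]
 [118 122 130 141 144 130  98  66  59  81 115 141 152 154 155]
 [123 131 141 150 150 136 109  81  77  99 128 147 154 155 153]
 [131 142 150 154 153 145 128 111 108 123 142 152 154 154 151]
 [142 150 154 154 153 149 143 137 137 143 150 154 155 153 146]
 [150 154 154 151 147 143 142 144 148 152 154 154 153 148 134]
 [154 154 151 143 132 122 123 131 142 150 153 154 150 138 118]
 [154 152 146 130 108  92  93 106 124 141 151 152 144 125 101]
 [153 150 142 120  90  71  76  94 114 134 147 147 132 108  85]
 [151 150 143 124  95  75  81 102 121 136 144 136 115  89  73]
 [146 150 149 138 119 102 101 115 131 141 139 123  97  74  66]
 [134 145 150 148 140 131 129 134 142 142 130 106  80  67  64]]
```

View pics/hov_top.png

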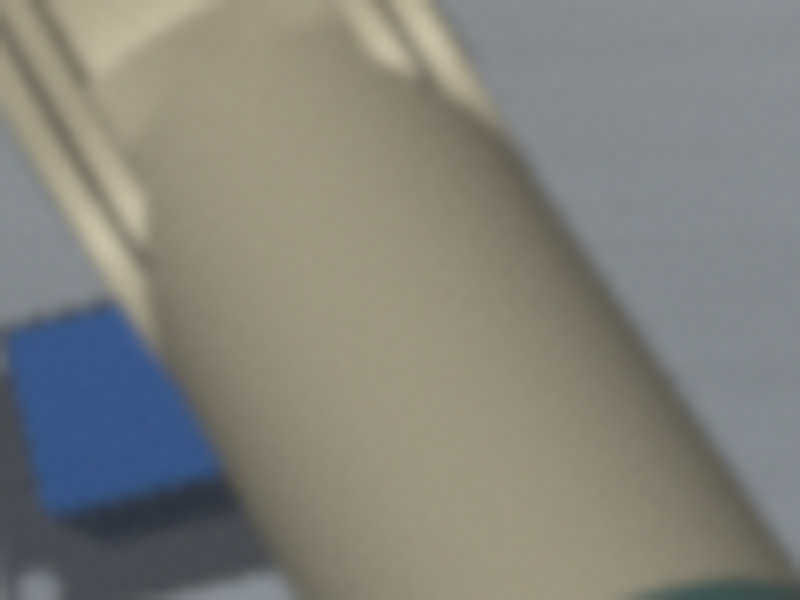

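Scaled: 8 mm is 0.16, 4.5 mm is 0.09.

```bash
python3 -m creep '{"dx": [0,0,0,0,0,0],"dy": [0,0,0,0,0,0],"dz": [0.1,0.16,0.09,0,0,0],"wx": [0,0,0,0,0,0],"wy": [0,0,0,0,0,0],"wz": [0,0,0,0,0,0],"aperture": [5,5,5,5,5,5]}'
python3 - <<'E'
from h import *
delta([585.9,154.2,186],[np.pi,0,-1.329+np.pi])
L=np.mean([cams.get_image("scene")[0] for _ in range(6)],0); np.save("hov2.npy",L)
delta([585.9,154.2,186],[np.pi,0,-1.329+np.pi])
e=read_state()["eef_pos"]
for dz in(-66,-60,-50,-30,-14,16): print(dz,proj("scene",(e[0],e[1],e[2]+dz)))
g=L.mean(2).astype(int); print(g[210:234,384:404])
c=L[200:240,370:424]; cv2.imwrite("pics/h2.png",cv2.resize(c,(800,592),interpolation=cv2.INTER_CUBIC))
E
```

```text
clock: 9.8
eef_pos: [587.3, 153.7, 187.2]
tool_rot: [3.141, -0.0, 1.812]
force: [0.7, 0.0, -1.1]
width: 14.2
gripper_force: 59.2
t 9.8 pos [587.275 153.723 187.186] rot [ 3.141 -0.     1.812] | d [ 0.791 -1.222  1.186] r [ 0.    -0.    -0.001] F [ 0.658  0.034 -1.074] w 14.217489585865197
t 10.1 pos [587.159 153.573 187.18 ] rot [3.141 0.    1.812] | d [ 0.909 -1.074  1.179] r [ 0.     0.    -0.001] F [ 0.31   0.454 -1.098] w 14.44011955897831
-66 [393.74  225.266]
-60 [394.084 223.731]
-50 [394.663 221.146]
-30 [395.845 215.868]
-14 [396.813 211.538]
16 [398.689 203.154]
[[115 115 115 114 115 115 115 114 108  93  69  48  37  35  39  44  46  40
   28  24]
 [115 115 115 115 115 115 116 115 112 102  83  60  43  37  41  47  48  43
   37  38]
 [115 115 115 115 116 116 116 117 116 110  93  69  48  41  47  58  61  55
   49  51]
 [115 115 115 116 116 117 117 117 117 112  96  70  50  47  61  81  91  81
   67  61]
 [115 115 116 117 117 118 118 118 117 112  96  70  51  53  74 103 121 114
   94  77]
 [115 116 117 118 118 118 118 118 118 114  97  69  51  58  83 116 137 137
  123 103]
 [117 117 1
[... 937 characters left out ...]
 152 150 143 124  95  75  81 101 120 136 149 155 154 149 136
  113  87]
 [154 153 152 152 152 149 138 118 102 101 115 132 145 153 154 150 139 119
   93  72]
 [151 152 152 153 154 154 149 141 133 130 136 145 151 154 150 140 121  98
   76  64]
 [144 149 152 154 155 155 154 151 147 146 149 153 154 151 140 122  99  78
   65  60]
 [129 141 149 153 155 155 154 154 153 153 154 155 150 140 121  99  79  65
   60  53]
 [105 123 137 147 152 154 155 155 155 155 155 151 140 121  99  79  66  61
   55  45]
 [ 79  97 117 134 145 152 154 155 155 154 150 140 121  98  79  66  61  57
   51  41]][ WARN:0@4.308] global loadsave.cpp:1063 imwrite_ Unsupported depth image for selected encoder is fallbacked to CV_8U.
```

View pics/h2.png

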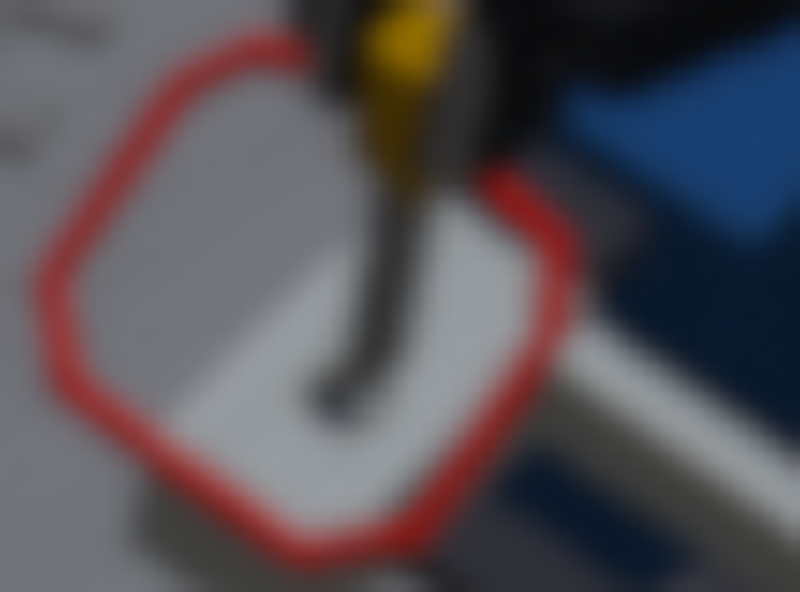

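The tip is just above the hub at about px (394.4,224.8). The hole is at about (392.9,226.7), slightly left and nearer the camera. I convert that to a correction.

```bash
python3 - <<'E'
from h import *
np.set_printoptions(precision=2,suppress=True)
for tip in((394.4,224.6),(394.4,225.1),(394.2,225.3)):
    for hole in((392.98,226.75),(393.2,226.6)):
        d=atz("scene",hole,115)-atz("scene",tip,121.2); R=Rn.from_euler("xyz",read_state()["tool_rot"]); print(tip,hole,d[:2],"tool",R.inv().apply([d[0],d[1],0])[:2])
E
```

```text
(394.4, 224.6) (392.98, 226.75) [-0.06 -3.02] tool [-2.92 -0.78]
(394.4, 224.6) (393.2, 226.6) [-0.12 -2.34] tool [-2.25 -0.67]
(394.4, 225.1) (392.98, 226.75) [-1.15 -2.17] tool [-1.83 -1.64]
(394.4, 225.1) (393.2, 226.6) [-1.21 -1.49] tool [-1.16 -1.53]
(394.2, 225.3) (392.98, 226.75) [-1.34 -1.44] tool [-1.08 -1.65]
(394.2, 225.3) (393.2, 226.6) [-1.4  -0.77] tool [-0.41 -1.54]
```

Careful with the scale: shifts go in shares of 50 mm and turns go in shares of 4 rad. That gives: 3 mm is 0.06, -1.6 mm is -0.032.

```bash
python3 -m creep '{"dx": [-0.032,0,0,0,0,0,0,0,0],"dy": [-0.024,0,0,0,0,0,0,0,0],"dz": [0,0,0.06,0.04,0.02,0.02,0.02,0,0],"wx": [0,0,0,0,0,0,0,0,0],"wy": [0,0,0,0,0,0,0,0,0],"wz": [0,0,0,0,0,0,0,0,0],"aperture": [5,5,5,5,5,5,5,5,5]}'
python3 -c "
from h import *
delta([585.9,154.2,172],[np.pi,0,-1.329+np.pi])"
```

```text
clock: 11.0
eef_pos: [586.3, 151.8, 179.0]
tool_rot: [3.142, -0.0, 1.812]
force: [-0.6, -0.3, -2.3]
width: 14.7
gripper_force: 59.2
t 11.0 pos [586.35  151.795 179.036] rot [ 3.142 -0.     1.812] | d [2.442 0.137 7.036] r [ 0.    -0.    -0.001] F [-0.647 -0.293 -2.309] w 14.736932093294996
```

```bash
python3 -m creep '{"dx": [0,0,0,0],"dy": [0,0,0,0],"dz": [0.02,0.02,0.02,0],"wx": [0,0,0,0],"wy": [0,0,0,0],"wz": [0,0,0,0],"aperture": [5,5,5,5]}';python3 -m creep '{"dx": [0,0,0],"dy": [0,0,0],"dz": [0.02,0.01,0],"wx": [0,0,0],"wy": [0,0,0],"wz": [0,0,0],"aperture": [5,5,5]}'; python3 -m creep '{"dx": [0,0,0],"dy": [0,0,0],"dz": [0.01,0.01,0],"wx": [0,0,0],"wy": [0,0,0],"wz": [0,0,0],"aperture": [5,5,5]}'
```

```text
clock: 11.4
eef_pos: [586.2, 151.7, 175.9]
tool_rot: [-3.141, 0.0, 1.812]
force: [0.6, 0.1, -1.5]
width: 14.3
gripper_force: 59.2
clock: 11.7
eef_pos: [586.3, 151.7, 174.4]
tool_rot: [-3.141, 0.0, 1.812]
force: [-0.7, 1.1, -2.4]
width: 14.5
gripper_force: 59.2
clock: 12.0
eef_pos: [586.3, 151.7, 173.5]
tool_rot: [-3.142, 0.0, 1.812]
force: [0.6, -0.5, -2.2]
width: 13.9
gripper_force: 59.2
```

Scaled: 0.5 mm is 0.01.

```bash
for i in 1 2 3; do python3 -m creep '{"dx": [0,0,0],"dy": [0,0,0],"dz": [0.01,0,0],"wx": [0,0,0],"wy": [0,0,0],"wz": [0,0,0],"aperture": [5,5,5]}' | grep -E "eef|force: \["; done
```

```text
eef_pos: [586.3, 151.8, 173.0]
force: [-0.3, 0.5, -1.0]
eef_pos: [586.4, 151.8, 172.8]
force: [-0.7, 0.5, 0.6]
eef_pos: [586.5, 151.8, 172.5]
force: [-1.4, -0.6, 5.8]
```

```bash
for i in 1 2 3; do python3 -m creep '{"dx": [0.01,0.01,0],"dy": [0,0,0],"dz": [0,0,0],"wx": [0,0,0],"wy": [0,0,0],"wz": [0,0,0],"aperture": [5,5,5]}' | grep -E "eef|force: \["; done
```

```text
eef_pos: [586.4, 152.3, 172.5]
force: [-1.0, -1.4, 5.8]
eef_pos: [586.3, 152.8, 172.5]
force: [-0.9, -2.1, 5.9]
eef_pos: [586.2, 153.2, 172.5]
force: [-1.3, -4.2, 5.6]
```

Scaled: 0.5 mm is 0.01.

```bash
for i in 1 2 3; do python3 -m creep '{"dx": [0.01,0.01,0],"dy": [0,0,0],"dz": [0,0,0],"wx": [0,0,0],"wy": [0,0,0],"wz": [0,0,0],"aperture": [5,5,5]}' | grep -E "eef|force: \["; done
```

```text
eef_pos: [586.1, 153.6, 172.5]
force: [0.4, -3.7, 4.8]
eef_pos: [586.0, 154.0, 172.4]
force: [-0.6, -5.7, 6.6]
eef_pos: [585.9, 154.4, 172.4]
force: [-0.6, -6.3, 6.7]
```

Scaled: 0.5 mm is 0.01.

```bash
for i in 1 2 3; do python3 -m creep '{"dx": [0.01,0.01,0],"dy": [0,0,0],"dz": [0,0,0],"wx": [0,0,0],"wy": [0,0,0],"wz": [0,0,0],"aperture": [5,5,5]}' | grep -E "eef|force: \["; done; python3 - <<'E'
from h import *
for n in ("scene",):
  L=np.mean([cams.get_image(n)[0] for _ in range(3)],0); np.save("drag.npy",L)
  print(models.mark_of("hub_arm",n)[:1]); print(read_state()["force"],read_state()["eef_pos"])
E
```

```text
eef_pos: [585.8, 154.8, 172.5]
force: [0.3, -6.0, 5.9]
eef_pos: [585.7, 155.3, 172.5]
force: [0.6, -7.3, 6.1]
eef_pos: [585.5, 156.2, 172.4]
force: [0.2, -6.2, 6.3]
[{'position': [436.1, 244.9], 'confidence': 0.63}]
[ 0.35120581 -6.54080938  5.51492164] [585.54576368 156.22805789 172.45504687]
```

Scaled: 0.5 mm is 0.01.

```bash
for i in 1 2 3; do python3 -m creep '{"dx": [0.01,0.01,0],"dy": [0,0,0],"dz": [0,0,0],"wx": [0,0,0],"wy": [0,0,0],"wz": [0,0,0],"aperture": [5,5,5]}' | grep -E "eef|force: \["; done
```

```text
eef_pos: [585.3, 157.2, 172.4]
force: [0.7, -6.5, 5.8]
eef_pos: [584.8, 158.8, 172.3]
force: [1.4, -5.1, 3.7]
eef_pos: [583.3, 163.2, 171.6]
force: [0.2, -2.7, -0.3]
```

Scaled: 0.5 mm is 0.01.

```bash
for i in 1 2; do python3 -m creep '{"dx": [0,0,0],"dy": [0,0,0],"dz": [0.01,0.01,0],"wx": [0,0,0],"wy": [0,0,0],"wz": [0,0,0],"aperture": [5,5,5]}' | grep -E "eef|force: \["; done
```

```text
eef_pos: [583.2, 163.4, 170.7]
force: [-0.0, -2.5, -1.4]
eef_pos: [583.3, 163.4, 169.9]
force: [-0.0, -2.3, -0.5]
```

Scaled: 2 mm is 0.04, 1 mm is 0.02.

```bash
python3 -m creep '{"dx": [-0.01,0,0,0,0],"dy": [0,0,0,0,0],"dz": [0.02,0.04,0.04,0.04,0],"wx": [0,0,0,0,0],"wy": [0,0,0,0,0],"wz": [0,0,0,0,0],"aperture": [5,5,5,5,5]}' | grep -E "eef|force: \["; for i in 1 2; do python3 -m creep '{"dx": [0,0,0,0],"dy": [0,0,0,0],"dz": [0.04,0.04,0.04,0],"wx": [0,0,0,0],"wy": [0,0,0,0],"wz": [0,0,0,0],"aperture": [5,5,5,5]}' | grep -E "eef|force: \["; done
```

```text
eef_pos: [583.4, 163.0, 162.5]
force: [-1.3, -1.8, -2.1]
eef_pos: [583.5, 163.0, 156.6]
force: [-0.0, -2.0, -2.8]
eef_pos: [583.5, 162.9, 150.7]
force: [-0.4, -1.4, -1.7]
```

Scaled: 2 mm is 0.04.

```bash
for i in 1 2; do python3 -m creep '{"dx": [0,0,0,0],"dy": [0,0,0,0],"dz": [0.04,0.04,0.04,0],"wx": [0,0,0,0],"wy": [0,0,0,0],"wz": [0,0,0,0],"aperture": [5,5,5,5]}' | grep -E "eef|force: \["; done;  python3 -m creep '{"dx": [0,0,0,0],"dy": [0,0,0,0],"dz": [0.04,0.03,0.02,0],"wx": [0,0,0,0],"wy": [0,0,0,0],"wz": [0,0,0,0],"aperture": [5,5,5,5]}' | grep -E "eef|force: \["
```

```text
eef_pos: [583.5, 162.9, 144.7]
force: [-0.3, -1.8, -2.9]
eef_pos: [583.5, 162.9, 138.7]
force: [0.6, -1.0, -2.6]
eef_pos: [583.6, 162.9, 134.4]
force: [0.3, -1.2, -1.8]
```

Scaled: 1.5 mm is 0.03, 1 mm is 0.02.

```bash
python3 -m creep '{"dx": [0,0,0,0],"dy": [0,0,0,0],"dz": [0.03,0.03,0.02,0],"wx": [0,0,0,0],"wy": [0,0,0,0],"wz": [0,0,0,0],"aperture": [5,5,5,5]}' | grep -E "eef|force: \["; for i in 1 2 3; do python3 -m creep '{"dx": [0,0,0],"dy": [0,0,0],"dz": [0.01,0,0],"wx": [0,0,0],"wy": [0,0,0],"wz": [0,0,0],"aperture": [5,5,5]}' | grep -E "eef|force: \["; done
```

```text
eef_pos: [583.6, 163.0, 130.3]
force: [-0.2, -1.6, -1.1]
eef_pos: [583.6, 162.9, 130.0]
force: [0.6, -2.6, -1.9]
eef_pos: [583.6, 162.9, 129.6]
force: [-1.7, -2.0, -0.3]
eef_pos: [583.6, 163.0, 129.1]
force: [-0.5, -2.1, -0.9]
```

Scaled: 0.4 mm is 0.008.

```bash
for i in 1 2 3; do python3 -m creep '{"dx": [0,0,0],"dy": [0,0,0],"dz": [0.008,0,0],"wx": [0,0,0],"wy": [0,0,0],"wz": [0,0,0],"aperture": [5,5,5]}' | grep -E "eef|force: \["; done
```

```text
eef_pos: [583.6, 163.0, 129.0]
force: [-0.6, -1.5, 3.6]
eef_pos: [583.7, 163.0, 128.9]
force: [-2.0, -3.2, 6.4]
eef_pos: [583.7, 163.0, 128.8]
force: [-2.1, -3.2, 8.6]
```

Pin is seated (129.0, force rising). Ease off, release and lift.

Scaled: -0.6 mm is -0.012, -0.5 mm is -0.01.

```bash
python3 -m creep '{"dx": [-0.01,0,0,0,0,0,0],"dy": [0,0,0,0,0,0,0],"dz": [-0.012,-0.008,0,0,0,0,0],"wx": [0,0,0,0,0,0,0],"wy": [0,0,0,0,0,0,0],"wz": [0,0,0,0,0,0,0],"aperture": [5,5,18,25,35,45,45]}' && python3 -m creep '{"dx": [0,0,0,-0.6,-0.8,-0.2,0,0,0,0,0],"dy": [0,0,0,0,0,0,0,0,0,0,0],"dz": [-0.2,-0.5,-0.6,-0.1,0,0,0,0,0,0,0],"wx": [0,0,0,0,0,0,0,0,0,0,0],"wy": [0,0,0,0,0,0.025,0.025,0.025,0.0125,0,0],"wz": [0,0,0,0,0,0,0,0,0,0,0],"aperture": [45,45,55,55,55,55,55,55,55,55,55]}'
python3 - <<'E'
from h import *
s=read_state(); print(s["qpos"],s["force"]); R=Rn.from_euler("xyz",s["tool_rot"]).as_matrix(); print("tool z",R[:,2],"x",R[:,0])
for n in("scene","top"):
    L=np.mean([cams.get_image(n)[0] for _ in range(3)],0).astype(np.uint8); np.save(f"seat_{n}.npy",L); print([models.mark_of(t,n)[:1] for t in("ring_hinge","ring_end","hub_mouth")])
x,y=proj("scene",(583,160,140)).astype(int); cv2.imwrite("pics/s1.png",cv2.resize(L0:=np.load("seat_scene.npy")[y-60:y+60,x-80:x+80],(800,600),interpolation=cv2.INTER_CUBIC)); print(x-80,y-60)
E
```

```text
clock: 22.7
eef_pos: [583.7, 162.6, 128.7]
tool_rot: [3.142, -0.0, 1.812]
force: [-0.1, -0.1, -0.3]
width: 44.7
gripper_force: 0.0
clock: 23.8
eef_pos: [602.8, 84.9, 199.3]
tool_rot: [3.141, -0.349, 1.812]
force: [-0.2, 0.1, -0.5]
width: 55.1
gripper_force: 0.0
[ 0.35582163  0.72398513 -0.59978826  1.61320959  0.04466517  0.94013504
  0.08801266] [-0.17092976  0.06140973 -0.52276677]
tool z [-0.08129415  0.33263356 -0.93954573] x [-0.22412893  0.91242125  0.34242325]
[[{'position': [396.9, 219.1], 'confidence': 0.47}], [{'position': [378.2, 243.0], 'confidence': 0.66}], [{'position': [397.0, 226.0], 'confidence': 0.93}]]
[[{'position': [258.3, 210.4], 'confidence': 0.72}], [], [{'position': [260.2, 206.7], 'confidence': 0.62}]]
315 157
```

View pics/s1.png

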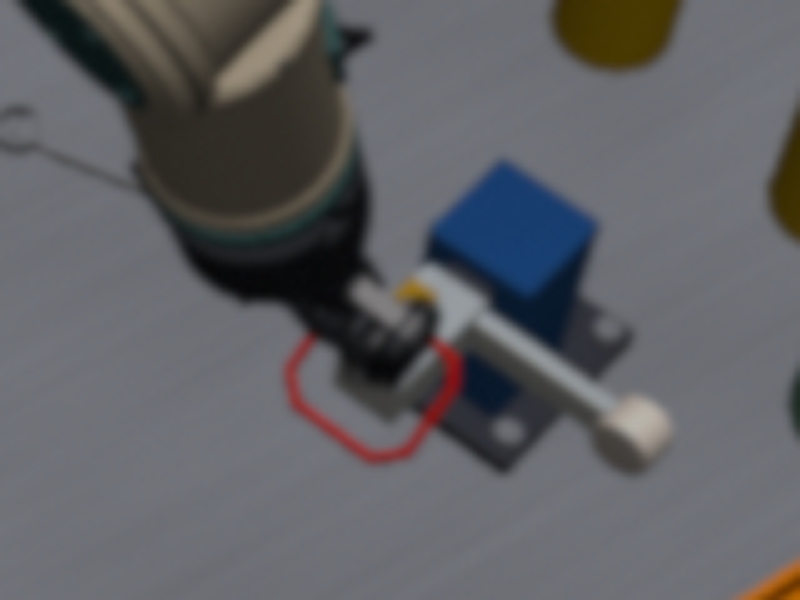

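The pin head sits on the hub at crop (415,290). The ring hangs open on the outward side around (375,400), with the gripper tilted outward above it. Next I compute the arc.

```bash
python3 - <<'E'
from h import *
np.set_printoptions(precision=1,suppress=True)
s=read_state(); R=Rn.from_euler("xyz",s["tool_rot"]); X=np.array([.2397,-.9708,0]);Z=np.array([0,0,1.]); H=np.array([583.6,163,123])
M=R.as_matrix(); lat,zt=M[:,0],M[:,2]; p=s["eef_pos"]; r=39;dl=6
for f in(0.4,0.5,.61,.8,1.0,1.2,1.4,1.57,1.66,1.75):
    E=H+r*(np.cos(f)*X-np.sin(f)*Z)+2.5*(np.sin(f)*X+np.cos(f)*Z); T=E-11*lat+dl*zt
    print(f,T,R.inv().apply(T-p)); p=T
E
```

```text
0.4 [594.4 119.1 100.7] [ -0.5   0.1 104.3]
0.5 [594.1 120.6  97.1] [ 0.1 -0.   3.9]
0.61 [593.6 122.5  93.3] [ 0.6 -0.   4.3]
0.8 [592.5 126.8  87.4] [ 2.1 -0.   7.1]
1.0 [591.1 132.5  82.1] [ 3.6 -0.   6.9]
1.2 [589.5 139.   78.1] [ 4.9 -0.   6. ]
1.4 [587.8 146.1  75.6] [ 6.  -0.   4.9]
1.57 [586.2 152.5  74.6] [ 5.8 -0.   3.2]
1.66 [585.3 155.9  74.5] [ 3.3 -0.   1.3]
1.75 [584.5 159.3  74.8] [ 3.4 -0.   1. ]
```

Scaled: 30 mm is 0.6, 20 mm is 0.4.

```bash
python3 -m creep '{"dx": [0,-0.01,0,0,0,0,0],"dy": [0,0,0,0,0,0,0],"dz": [0.4,0.6,0.6,0.36,0.12,0,0],"wx": [0,0,0,0,0,0,0],"wy": [0,0,0,0,0,0,0],"wz": [0,0,0,0,0,0,0],"aperture": [55,55,55,55,55,55,55]}'
python3 - <<'E'
from h import *
delta([594.4,119.1,100.7],read_state()["tool_rot"])
for n in("scene","top"):
    L=np.mean([cams.get_image(n)[0] for _ in range(2)],0).astype(np.uint8)
    print([models.mark_of(t,n)[:1] for t in("ring_hinge","ring_end")])
    if n=="scene":
        x,y=proj("scene",(590,140,110)).astype(int); cv2.imwrite("pics/s2.png",cv2.resize(L[y-45:y+45,x-60:x+60],(800,600),interpolation=cv2.INTER_CUBIC))
E
```

```text
clock: 25.1
eef_pos: [595.3, 118.7, 101.8]
tool_rot: [3.14, -0.35, 1.812]
force: [0.4, -0.4, 0.3]
width: 55.2
gripper_force: 0.0
t 25.1 pos [595.284 118.681 101.791] rot [ 3.14  -0.35   1.812] | d [ 0.207 -0.76   1.235] r [0. 0. 0.] F [ 0.403 -0.398  0.281] w 55.22838000830542
[[{'position': [396.7, 218.9], 'confidence': 0.65}], [{'position': [380.3, 242.6], 'confidence': 0.55}]]
[[{'position': [260.0, 209.5], 'confidence': 0.48}], [{'position': [281.7, 206.6], 'confidence': 0.38}]]
```

View pics/s2.png

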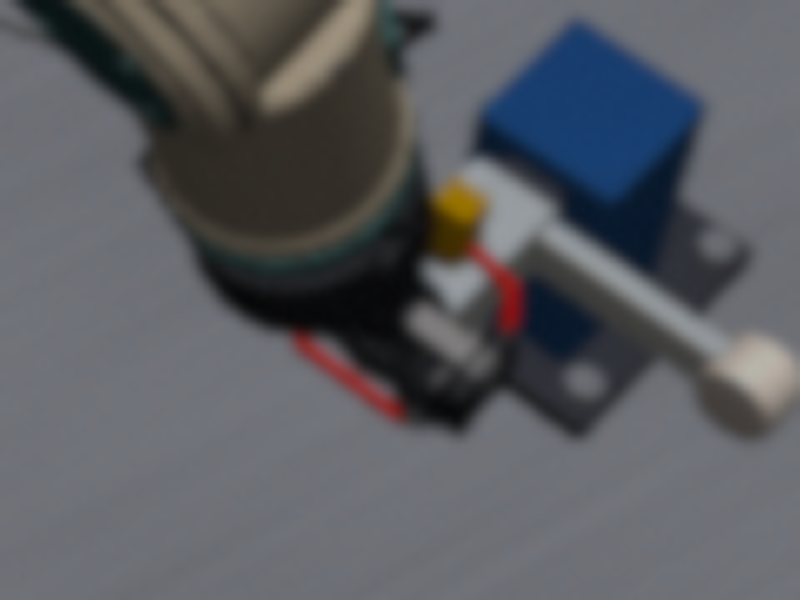

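The fingers straddle the limbs: the ring's near bow corner is at (400,412) and the right limb at (512,310), with the head at (458,215) clear. Now I follow the arc.

Scaled: 3.6 mm is 0.072, 2.1 mm is 0.042.

```bash
python3 -m creep '{"dx": [0.004,0.004,0.006,0.006,0.02,0.022,0.036,0.036,0,0],"dy": [-0.016,0,0,0,0,0,0,0,0,0],"dz": [0.06,0.042,0.044,0.042,0.07,0.072,0.07,0.068,0,0],"wx": [0,0,0,0,0,0,0,0,0,0],"wy": [0,0,0,0,0,0,0,0,0,0],"wz": [0,0,0,0,0,0,0,0,0,0],"aperture": [55,55,55,55,55,55,55,55,55,55]}'
python3 - <<'E'
from h import *
delta([591.1,132.5,82.1],read_state()["tool_rot"])
for n in("scene","top"):
    cams.get_image(n); print([models.mark_of(t,n)[:1] for t in("ring_hinge","ring_end")])
X=np.array([.2397,-.9708,0]);H=np.array([583.6,163,123])
for f in(.61,.8,1.0,1.2,1.4,1.57,1.64): print(f,*[proj(n,H+60.5*(np.cos(f)*X-np.sin(f)*np.array([0,0,1.]))) for n in("scene","top")])
E
```

```text
clock: 26.5
eef_pos: [590.1, 132.7, 81.2]
tool_rot: [-3.142, -0.35, 1.812]
force: [-0.3, -0.9, 0.0]
width: 55.2
gripper_force: 0.1
t 26.5 pos [590.135 132.746  81.226] rot [-3.142 -0.35   1.812] | d [-0.141  0.878 -0.982] r [0. 0. 0.] F [-0.323 -0.855  0.048] w 55.21442738581177
[[{'position': [396.0, 219.6], 'confidence': 0.5}], [{'position': [385.3, 243.5], 'confidence': 0.56}]]
[[{'position': [258.1, 209.0], 'confidence': 0.56}], [{'position': [276.0, 209.1], 'confidence': 0.43}]]
0.61 [380.733 243.646] [282.436 206.661]
0.8 [382.351 243.745] [279.795 207.84 ]
1.0 [384.55  243.017] [276.373 209.135]
1.2 [387.165 241.482] [272.422 210.438]
1.4 [390.091 239.213] [268.089 211.703]
1.57 [392.74  236.776] [264.22  212.716]
1.64 [393.858 235.654] [262.602 213.11 ]
```

Scaled: 2 mm is 0.04, 1.7 mm is 0.034.

```bash
python3 -m creep '{"dx": [0.032,0.032,0.034,0.04,0.04,0.04,0.04,0,0],"dy": [0.01,0.006,0,0,0,0,0,0,0],"dz": [0.034,0.034,0.032,0.034,0.032,0.032,0.024,0,0],"wx": [0,0,0,0,0,0,0,0,0],"wy": [0,0,0,0,0,0,0,0,0],"wz": [0,0,0,0,0,0,0,0,0],"aperture": [55,55,55,55,55,55,55,55,55]}'
python3 -m creep '{"dx": [0.026,0.026,0,0],"dy": [0,0,0,0],"dz": [0.014,0.014,0,0],"wx": [0,0,0,0],"wy": [0,0,0,0],"wz": [0,0,0,0],"aperture": [55,55,55,55]}'
python3 - <<'E'
from h import *
delta([586.2,152.5,74.6],read_state()["tool_rot"])
for n in("scene","top"):
    cams.get_image(n); print([models.mark_of(t,n)[:1] for t in("ring_end",)])
E
```

```text
clock: 27.7
eef_pos: [587.1, 148.3, 75.3]
tool_rot: [-3.142, -0.35, 1.812]
force: [-0.5, -1.2, -0.1]
width: 54.5
gripper_force: 0.3
clock: 28.1
eef_pos: [586.4, 151.1, 74.8]
tool_rot: [-3.142, -0.35, 1.812]
force: [-0.4, -0.3, 0.4]
width: 54.9
gripper_force: 0.3
t 28.1 pos [586.44  151.129  74.83 ] rot [-3.142 -0.35   1.812] | d [1.226 0.094 0.692] r [0. 0. 0.] F [-0.408 -0.342  0.402] w 54.92162023954108
[[]]
[[]]
```

Scaled: 0.5 mm is 0.01, 0.45 mm is 0.009.

```bash
for i in 1 2 3 4; do python3 -m creep '{"dx": [0.01,0.009,0],"dy": [0,0,0],"dz": [0.0036,0.0034,0],"wx": [0,0,0],"wy": [0,0,0],"wz": [0,0,0],"aperture": [55,55,55]}' | grep -E "eef|force: \["; done
```

```text
eef_pos: [586.2, 152.1, 74.8]
force: [1.0, -1.2, -0.2]
eef_pos: [586.1, 152.7, 74.7]
force: [0.6, -2.6, -0.8]
eef_pos: [585.9, 153.6, 74.7]
force: [1.2, -3.2, -0.2]
eef_pos: [585.7, 154.3, 74.7]
force: [-0.6, -5.4, 0.4]
```

Bow is now against the tip; keep pushing.

Scaled: 0.5 mm is 0.01, 0.45 mm is 0.009.

```bash
for i in 1 2 3 4; do python3 -m creep '{"dx": [0.01,0.009,0],"dy": [0,0,0],"dz": [0.0036,0.0034,0],"wx": [0,0,0],"wy": [0,0,0],"wz": [0,0,0],"aperture": [55,55,55]}' | grep -E "eef|force: \["; done
```

```text
eef_pos: [585.0, 157.6, 75.2]
force: [-0.1, -0.6, -0.3]
eef_pos: [585.0, 157.5, 75.0]
force: [0.7, 0.3, -0.7]
eef_pos: [584.8, 158.1, 74.9]
force: [-0.3, -0.6, -0.0]
eef_pos: [584.6, 159.1, 74.9]
force: [-0.2, -1.8, -0.0]
```

Force rose to 5.4 N, then fell with a jump, so it snapped. Back out and check.

Scaled: -40 mm is -0.8, -30 mm is -0.6.

```bash
python3 -m creep '{"dx": [-0.08,-0.16,-0.2,-0.1,0,-0.6,-0.8,-0.8,-0.8,-0.8,0,0],"dy": [0,0,0,0,0,0,0,0,0,0,0,0],"dz": [-0.03,-0.06,-0.2,-0.6,-0.8,-0.6,-0.2,0,0,0,0,0],"wx": [0,0,0,0,0,0,0,0,0,0,0,0],"wy": [0,0,0,0,0,0,0,0,0,0,0,0],"wz": [0,0,0,0,0,0,0,0,0,0,0,0],"aperture": [55,55,55,55,55,55,55,55,55,55,55,55]}'
python3 - <<'E'
from h import *
np.set_printoptions(precision=1,suppress=True)
from fit import ringpts
for n in("scene","top"):
    im=np.mean([cams.get_image(n)[0] for _ in range(4)],0).astype(np.float32); np.save(f"end_{n}.npy",im)
    print(n,[(t,[(q["position"],round(q["confidence"],2)) for q in models.mark_of(t,n)[:1]]) for t in("ring_end","pin_tip","ring_hinge","hub_mouth")])
    b,g,r=im.transpose(2,0,1); v,u=np.nonzero((r>g*1.5)&(r>b*1.4)&(r>45)); c0=proj(n,(584,163,100)); k=np.hypot(u-c0[0],v-c0[1])<45; red=np.c_[u,v][k]; print(len(red))
    for x,y in((583.6,163),(583,165)):
      for ang in(0,.3,.6,.8,.9,.96,1.0,1.05,1.1,1.2):
        pr=np.array([proj(n,q) for q in ringpts(x,y,-1.329,115,.61+ang)]); d=np.linalg.norm(red[:,None]-pr[None],axis=2).min(1); print((x,y),ang,d.mean())
E
```

```text
clock: 31.9
eef_pos: [643.1, -82.9, 116.9]
tool_rot: [-3.141, -0.35, 1.808]
force: [-0.1, -0.2, 0.3]
width: 55.2
gripper_force: 0.0
scene [('ring_end', []), ('pin_tip', [([390.3, 238.0], 0.73)]), ('ring_hinge', [([396.7, 219.0], 0.66)]), ('hub_mouth', [([399.5, 224.1], 0.69)])]
115
(583.6, 163) 0 1.8617375654464312
(583.6, 163) 0.3 1.7888666555677049
(583.6, 163) 0.6 1.7254678248000277
(583.6, 163) 0.8 1.6498931483070267
(583.6, 163) 0.9 1.470261485371315
(583.6, 163) 0.96 1.2841917670702856
(583.6, 163) 1.0 1.1269861348119237
(583.6, 163) 1.05 0.9374147257332868
(583.6, 163) 1.1 0.9163922922980046
(583.6, 163) 1.2 1.403474481178713
(583, 165) 0 1.6202957755416543
(583, 165) 0.3 1.5520544666671303
(583, 165) 0.6 1.5283627443541385
(583, 165) 0.8 1.4180250174454974
(583, 165) 0.9 1.2085016476954327
(583, 165) 0.96 1.0067322765641455
(583, 165) 1.0 0.8542958575435556
(583, 165) 1.05 0.7833041346702186
(583, 165) 1.1 0.9033288423208121
(583, 165) 1.2 1.5366356882515213
top [('ring_end', [([266.1, 213.7], 0.66)]), ('pin_tip', [([259.8, 215.2], 0.45)]), ('ring_hinge', [([259.4, 210.4], 0.66)]), ('hub_mouth', [([261.0, 208.1], 0.78)])]
31
(583.6, 163) 0 2.134838559848037
(583.6, 163) 0.3 2.085202154051171
(583.6, 163) 0.6 2.00400273563817
(583.6, 163) 0.8 1.937422244300939
(583.6, 163) 0.9 1.8995026449563788
(583.6, 163) 0.96 1.8758400906370487
(583.6, 163) 1.0 1.859215840587205
(583.6, 163) 1.05 1.3501033495141836
(583.6, 163) 1.1 0.5263749270703781
(583.6, 163) 1.2 1.3808587661885183
(583, 165) 0 1.3167924182349027
(583, 165) 0.3 1.2564251462595342
(583, 165) 0.6 1.1727008427068077
(583, 165) 0.8 1.103356787979998
(583, 165) 0.9 1.0649684866109421
(583, 165) 0.96 1.041097982771573
(583, 165) 1.0 1.0251233434243676
(583, 165) 1.05 0.6242368529231124
(583, 165) 1.1 0.44617254650601246
(583, 165) 1.2 0.9172285281628385
```

```bash
python3 -c "
from h import *
print(ctrl.finish_job())"
```

```text
the job is handed in; nothing more can be done
None
```

The linchpin is seated with its head on the hub, the ring has snapped behind its tip (camera fit about 1.05 rad), the arm is clear, and I handed the job in at about 32 s.

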